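Latch the bench centrifuge and hold its spin button half-way

ROBOT

A 7-joint arm with a two-finger parallel gripper is mounted at the origin on the work surface. World frame = base frame: x ahead of the robot, y to its left, z up, the work surface at z = 0. Lengths are in mm, angles in rad, forces in N, time in s.
With the tool pointing down it reaches from about 425 to 825 mm from the base axis. Payload 3.6 kg.
Tool frame: the origin (TCP) lies midway between the tips of the shut fingers; the grasp point (between the pads) lies 19 mm behind it; z points along the fingers, y is the line along which they close (so a half turn about z gives the same grasp; the last joint's range is limited). The gripper opens to 85 mm and grips with 20 to 120 N. Pads are 22 mm wide; open, the fingers measure 114 mm over their backs; the gripper's body (76 mm by 85 mm) begins 54 mm behind the grasp point. The pads swing forward as they close: fully open they stand 13 mm farther back than shut.
Start: joints at [1.179, 0.615, -0.013, 1.423, 0.008, 1.103, -0.04], TCP at [231.905, -607.193, 231.297] pointing down, gripper open.
Joint ranges: [-3.12, 3.12], [-0.3, 2.06], [-1.34, 1.32], [0.26, 2.42], [-1.36, 4.5], [0.01, 1.98], [-2.84, 2.84]. Speed limits (rad/s): [2.79, 2.79, 3.14, 3.14, 3.14, 3.14, 3.14].

INTERFACE

Orientations are given as a unit quaternion [w, x, y, z].
In Python, from plant import arm, eyes, monitor gives the robot as it stands (arm), with the cameras (eyes) and the readings (monitor).
- The arm moves only by the tool hand_motion, called as a command line: name --argument value ..., lists and objects as JSON in quotes. Schema: {"type":"object","properties":{"motion":{"type":"array","items":{"type":"array","prefixItems":[{"type":"array","items":{"type":"number"},"minItems":3,"maxItems":3},{"type":"array","items":{"type":"number"},"minItems":3,"maxItems":3}],"minItems":2,"maxItems":2},"minItems":1,"maxItems":8},"finger_gap":{"type":"number"},"force":{"type":"number"},"only":{"type":"string"},"quiet":{"type":"boolean"},"lines":{"type":"string"}},"required":["motion"],"additionalProperties":false}. motion is a list of rows, 1 to 8 of them, each written [[dx, dy, dz], [rx, ry, rz]]: dx, dy, dz in mm, then a rotation vector rx, ry, rz in rad; each row is the pose to reach, as a shift and turn from the pose commanded when the call began, along the tool's axes at that moment; what a row does not reach only later rows make up. A row lasts 1/10 s, in which the tool goes at most 50 mm and 0.15 rad, less where a joint would pass 70% of its speed; a pose out of reach is approached as far as the arm can. finger_gap is the finger opening in mm, set as the call begins (left out keeps the last). The fingers move at their own pace and stop on an object; force is the grip in N (left out, the last holds). Time passes only in rows, so rows that do not move let the fingers close. The tool returns the time, the measured TCP pose, the force, the opening and the grip force at its end. only (a regular expression) keeps the lines of the reply that match it, lines (a string "A,B") keeps lines A to B, and quiet returns only ok. Input that does not fit is refused with a message, and nothing moves.
- monitor.get_state(): the state, without advancing time (a new reading comes with each control period).
- eyes.get_image(name): name is "side" or "top"; returns a dict with "image" (400x640x3 uint8, red, green, blue), "fx", "fy", "cx", "cy" (pixels), "dist_coeffs" ([k1, k2, p1, p2, k3] as OpenCV has them; the pictures are not rectified), "rvec" (rotation vector, rad) and "tvec" (3), from world to camera coordinates, as OpenCV has them. Camera axes: x right, y down, z forward; pixel columns grow to the right and rows downward; lengths in mm; the calibration is good to about 2 mm. A picture is of the moment at which its call begins. There is no depth.
- arm.finish_job(): hands the job in; it is judged then, once.
The state is a dict: "time": time; "joints": joint angles; "joint_velocities": joint speeds; "tau": joint torques, N m; "eef_pos": TCP position; "tool_rot": TCP orientation; "force": force on the tool from outside, world axes, zero at the start; "moment": the same for the moment, N m; "finger_gap": finger opening in mm; "gripper_force": force on a finger pad.
Only numpy, scipy, OpenCV 4.12 (cv2) and the standard library are available. Lean on these libraries where they do the work, as an engineer would, in place of code of your own. Each camera call takes 0.05 s, during which the arm holds its last target. There are 200 camera calls.

TASK

Give the tubes a short spin: first swing the steel hasp on the bench centrifuge fully down over the catch on its lid, and only then press the black palm button of the separate grey hand switch half-way down, so that its top is level with the tops of the two small steel posts beside it. Never push the button all the way to its bottom, leave the hasp latched and the other things on the bench where they are, and finish with the fingers still holding the button at half-way: the program ends while holding, without letting go.

Things in the scene. Friction and masses are not known exactly. Their poses are not given: they have to be found in the camera images.
- centrifuge: Fixed white box-shaped centrifuge, 200 x 180 mm, housing top at 95 mm, with a flat black round lid (164 mm wide, top at 107 mm, shut). Origin: centre of its underside, z up; its -x side carries the hasp's hinge and faces the robot (yaw within 0.4 rad). Left or right of the hand switch. The catch is a dark steel stub 7 x 10 mm, 48 mm to -x of the origin, top at 122 mm.
- hasp (a joint): Angle of the steel hasp (rad): 0 = lying level over the catch, latched; grows as it swings up and back to the machine's -x side (1.57 = upright, stop at 2.1). Starts between 1.2 and 1.9. The hinge is slightly stiff (0.05 N m): the hasp stays where it is left, without spring or snap; firm stop at 0.
- hasp_hinge (a point): Point fixed on the centrifuge, on the hasp's hinge axis at mid-width: 90 mm to -x of the machine's origin and 112 mm high. Axes are those of the machine; the hinge axis is along y, the latched hasp points along +x.
- hasp_end (a point): Middle of the free end of the hasp, 85 mm from the hinge axis; x axis along the strap, away from the hinge. The hasp is a flat steel strap 85 mm long, 32 mm wide, 4 mm thick, centred on the hinge axis. Its slot, 32 to 52 mm from the hinge, goes over the catch, which stands 8 mm proud of the latched strap; the solid end, 52 to 85 mm from the hinge, can be pressed.
- switch_box: Grey hand switch, a box 120 x 150 mm, 50 mm high, standing apart from the centrifuge. Does not move. Origin: centre of its underside, z up. The button is in the middle of its top; the two index posts stand 52 mm to either side of it along y.
- button (a joint): How far the black palm button is pressed down (m): 0 = up, 0.008 = half-way (top level with the posts), 0.016 = bottom. Its spring pushes it up with 4 N at the top, 8 N half-way and 12 N at the bottom, and returns it when let go.
- button_top (a point): Centre of the button's flat round top, 44 mm diameter; 80 mm above the bench when up, 72 mm when half-way. It moves with the button.
- post_top (a point): Top of the index post on the +y side (10 mm diameter), 72 mm above the bench; the one on the -y side is as high.
- bottle_mid: Small glass bottle with blue screw cap, 52 mm diameter, 110 mm tall, standing between or behind the two machines. Loose; leave it alone. Origin: centre of its underside.
- jar: Brown glass jar with white lid, 56 mm diameter, 70 mm tall. Loose; leave it alone. Origin: centre of its underside.
- small_rack: Small white tube rack with pink tube caps, 50 x 70 mm, 42 mm tall, between the machines and the robot. Loose; leave it alone. Origin: centre of its underside.
- tip_box: Box of pipette tips with pink top, 77 x 102 x 49 mm. Loose; leave it alone. Origin: centre of its underside.
- pipette: White hand pipette lying down, 260 mm long along its x axis, 26 mm tall. Loose; leave it alone. Origin: centre of its underside.

How it is judged:
By the outcome, as a careful person would: the job done as asked, in the order asked, and still so for the second after the job is handed in, while the arm keeps its last pose, push and grip.
It also fails if it takes over 48 s, if anything falls off the work surface, if the arm or the gripper's body presses on something with over 40 N, if the wrist force passes 120 N, or if a joint passes its speed limit or range.

## Working session

There is one attempt and no reset: what is moved stays moved. The work goes in short steps, Python scripts to look and compute and a tool call to move; the robot and the scene stay as the last step left them, time stands still between calls to the robot, and variables do not carry over. Pictures are saved under pics/ and viewed, at most 10 in all, crops included, and the job is handed in when it is done.

```bash
ls; mkdir -p pics
```

Create look.py:
```python
import sys,cv2
from plant import arm, eyes, monitor
import pickle
t=sys.argv[1]
for n in ("top","side"):
    d=eyes.get_image(n); pickle.dump(d,open(f"pics/{t}_{n}.pkl","wb"))
    cv2.imwrite(f"pics/{t}_{n}.png",d["image"][:,:,::-1])
    print(n,d["fx"],d["cx"],d["cy"],d["dist_coeffs"],d["rvec"],d["tvec"])
```

```bash
python3 look.py a; python3 -c "
from plant import arm, eyes, monitor
print(monitor.get_state())"
```

```text
pics
plant.py
top 373.9296582339521 324.70675704020914 201.08297489262418 [-0.00250267  0.          0.          0.          0.        ] [ 2.16255246 -2.19357911  0.10883967] [ 46.1193759  528.11057682 978.37498594]
side 413.1003794255389 323.4283509709908 200.01258659480467 [-0.08355622  0.          0.          0.          0.        ] [ 0.80470911 -2.61939714  1.00881151] [ 465.89485098  249.73391774 1101.26490494]
{'time': 0.1, 'joints': array([ 1.17949964,  0.61582177, -0.01263784,  1.42475351,  0.00812764,
        1.10339012, -0.04041177]), 'joint_velocities': array([-3.52464276e-04, -7.87131231e-04, -1.06343855e-04, -4.19505373e-03,
        1.10310852e-03, -1.74135386e-04, -7.75014928e-05]), 'tau': array([ 1.81947293e-03, -4.70378816e+01,  2.60468200e-01, -1.71571773e+01,
        1.01198917e-02,  5.85106391e-03,  2.77089200e-06]), 'eef_pos': array([ 231.66217243, -606.57753256,  230.24948025]), 'tool_rot': array([-1.13787887e-03,  9.83403232e-01,  1.81429697e-01, -2.30929715e-04]), 'force': array([1.05370287, 0.3059833 , 0.33873779]), 'moment': array([-0.02487338, -0.07316867,  0.01697883]), 'gripper_force': 0.0, 'finger_gap': 85.37727037230717}
```

View pics/a_top.png

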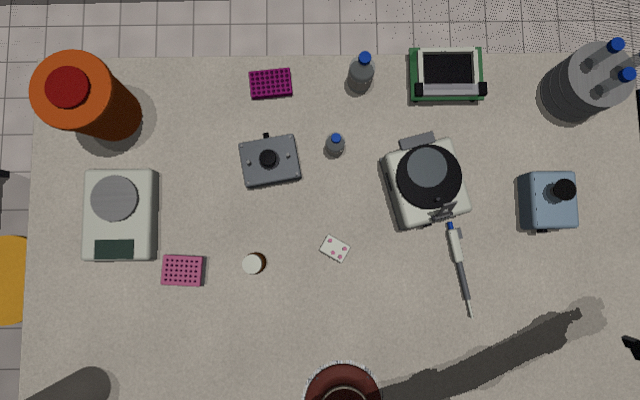

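View pics/a_side.png

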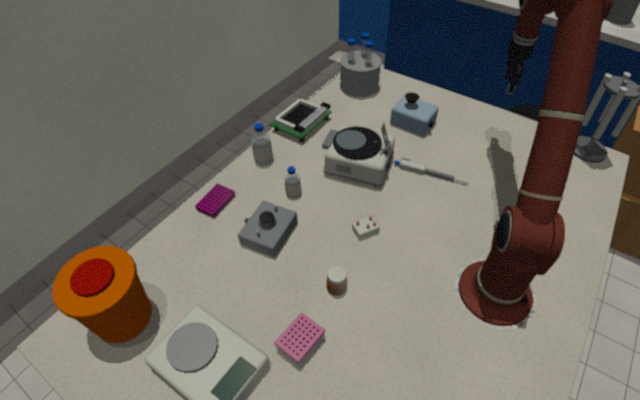

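The top view shows the centrifuge lid near (430,177), with the raised hasp near (440,212). The grey switch's button is near (269,159), its posts at about (249,163) and (288,157). The blue box on the right is a distractor. I'll zoom in on both machines next.

Create geo.py:
```python
import cv2,pickle,numpy as np
def load(t,n): return pickle.load(open(f"pics/{t}_{n}.pkl","rb"))
def K(d): return np.array([[d["fx"],0,d["cx"]],[0,d["fy"],d["cy"]],[0,0,1.]])
def ray(d,uv):
    p=cv2.undistortPoints(np.array([[uv]],float),K(d),np.array(d["dist_coeffs"],float))[0,0]
    R=cv2.Rodrigues(np.array(d["rvec"],float))[0]; t=np.array(d["tvec"],float).ravel()
    return -R.T@t, R.T@np.r_[p,1]
def onz(d,uv,z):
    c,r=ray(d,uv); return c+r*(z-c[2])/r[2]
def proj(d,P):
    return cv2.projectPoints(np.array(P,float).reshape(-1,3),np.array(d["rvec"],float),np.array(d["tvec"],float),K(d),np.array(d["dist_coeffs"],float))[0][:,0]
def two(d1,u1,d2,u2):
    A=[];b=[]
    for d,u in((d1,u1),(d2,u2)):
        c,r=ray(d,u); r/=np.linalg.norm(r); M=np.eye(3)-np.outer(r,r); A.append(M);b.append(M@c)
    return np.linalg.solve(sum(A),sum(b))
```

Run:
```python
from geo import *
a=load("a","top")["image"];b=load("a","side")["image"]
f=lambda im,x,y,w,h:cv2.resize(im[y:y+h,x:x+w],(400,300),interpolation=cv2.INTER_CUBIC)
o=np.vstack([np.hstack([f(a,375,128,100,75+0),f(a,229,125,80,60)]),np.hstack([f(b,318,115,88,66),f(b,230,195,80,60)])])
o[:300,:400]=f(a,372,128,112,84+0)[:300,:400]
o=np.vstack([np.hstack([f(a,372,150,112,84),f(a,229,125,80,60)]),o[300:]])
cv2.imwrite("pics/c.png",o[:,:,::-1])
```

```text
(no output)
```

View pics/c.png

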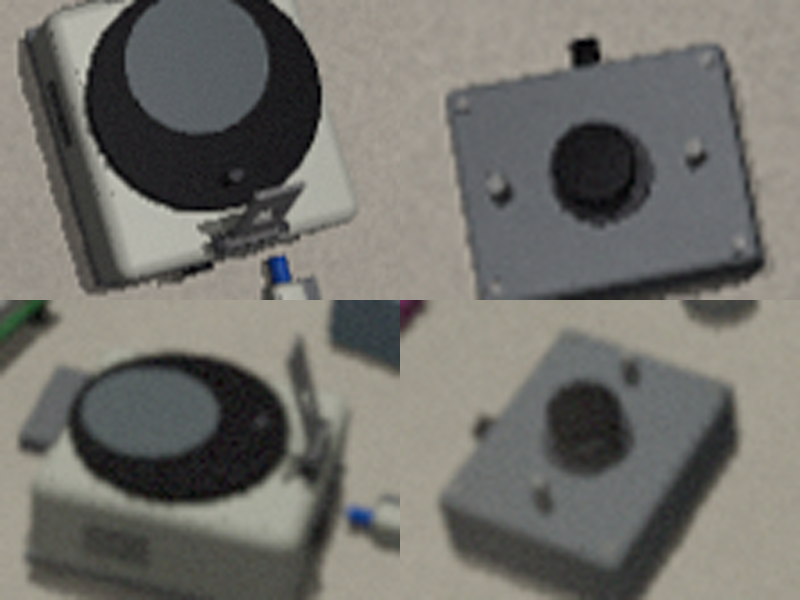

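Run:
```python
from geo import *
d=load("a","top");s=load("a","side")
im=d["image"].astype(int)
m=(im.max(2)<62).astype(np.uint8); m[:,:375]=0;m[:,475:]=0;m[:125]=0;m[235:]=0
c=max(cv2.findContours(m,0,1)[0],key=cv2.contourArea); h=cv2.convexHull(c)
e=cv2.fitEllipse(h);print("lid ell",e,cv2.boundingRect(c))
P=[]
L=onz(d,e[0],107);print("lid centre",L)
C=onz(d,(437.2,199.6),122);print("catch",C,np.linalg.norm((C-L)[:2]))
yaw=np.arctan2(*((L-C)[:2][::-1]));print("yaw",yaw)
print("button",onz(d,(267.6,158),80),"posts",onz(d,(248.4,161.2),72),onz(d,(288.4,154),72))
ux=np.array([np.cos(yaw),np.sin(yaw),0]);uy=np.array([-ux[1],ux[0],0]);z=np.array([0,0,1.])
H=C*[1,1,0]-42*ux+112*z;print("hinge",H)
for a in np.arange(1.2,2.0,.1):
    E=H+85*(np.cos(a)*ux+np.sin(a)*z)
    print(round(a,1),*[proj(q,[E+16*uy,E-16*uy]).round(1).tolist() for q in(d,s)])
print(proj(s,[C,L,H]).round(1), proj(d,[H+16*uy,H-16*uy]).round(1))
```

```text
lid ell ((430.33349609375, 181.673095703125), (64.87018585205078, 78.18746185302734), 158.7075653076172) (396, 144, 66, 78)
lid centre [ 565.70024197 -222.90112483  107.        ]
catch [ 519.51674086 -233.38440249  122.        ] 47.358366583642216
yaw 0.22320948892202255
button [636.15058815 183.3877828   80.        ] posts [630.13012824 233.92142373  72.        ] [647.61905909 130.91814043  72.        ]
hinge [ 478.55867607 -242.68154877  112.        ]
1.2 [[441.1, 203.2], [454.9, 199.8]] [[378.7, 128.3], [381.6, 122.4]]
1.3 [[442.5, 206.6], [456.3, 203.2]] [[381.3, 128.2], [384.1, 122.3]]
1.4 [[443.7, 210.1], [457.5, 206.7]] [[384.0, 128.3], [386.7, 122.4]]
1.5 [[444.9, 213.8], [458.7, 210.4]] [[386.6, 128.6], [389.4, 122.7]]
1.6 [[445.9, 217.5], [459.8, 214.1]] [[389.3, 129.2], [392.0, 123.3]]
1.7 [[446.8, 221.2], [460.7, 217.8]] [[392.0, 130.0], [394.6, 124.1]]
1.8 [[447.6, 224.9], [461.4, 221.5]] [[394.6, 131.0], [397.2, 125.0]]
1.9 [[448.2, 228.5], [462.0, 225.1]] [[397.1, 132.2], [399.6, 126.2]]
[[375.  141.6]
 [360.8 141.8]
 [387.1 147. ]] [[434.1 218.2]
 [446.7 215.1]]
```

Run:
```python
from geo import *
d=load("a","top");s=load("a","side")
im=d["image"].astype(int)
w=((im.min(2)>150)).astype(np.uint8); w[:,:380]=0;w[:,472:]=0;w[:130]=0;w[232:]=0
c=max(cv2.findContours(w,0,1)[0],key=cv2.contourArea);print("white",cv2.minAreaRect(c),cv2.contourArea(c))
L=onz(d,(429,176.5),107);C=onz(d,(437.2,199.6),122)
print(L,C,np.linalg.norm((C-L)[:2]),np.arctan2(*((L-C)[:2][::-1])))
fl=onz(d,(372+120*.28,150+278*.28),90);fr=onz(d,(372+355*.28,150+215*.28),90);print(fl,fr,fl-fr,np.arctan2((fl-fr)[0]*-1,(fl-fr)[1]))
yaw=.26
ux=np.array([np.cos(yaw),np.sin(yaw),0]);uy=np.array([-ux[1],ux[0],0]);z=np.array([0,0,1.])
H=((C+48*ux+L)/2*[1,1,0])-90*ux+112*z;print("hinge",H,ux)
for a in np.arange(1.2,1.6,.1):
    E=H+85*(np.cos(a)*ux+np.sin(a)*z)
    print(round(a,1),*[proj(q,[E+16*uy,E-16*uy]).round(1).tolist() for q in(d,s)])
print(proj(d,[H+16*uy,H-16*uy]).round(1),proj(s,[C,H]))
from plant import arm, eyes, monitor
print("rack",onz(d,(335,248),42),"bottle",onz(d,(336,137),110),"jar",onz(d,(252,264),70))
```

```text
white ((411.468017578125, 212.37844848632812), (36.67424774169922, 23.067962646484375), 25.866357803344727) 330.5
[ 578.67978535 -220.11350746  107.        ] [ 519.51674086 -233.38440249  122.        ] 60.633179770738685 0.22065811669662957
[ 452.89116296 -161.42814689   90.        ] [ 494.58548906 -328.18485043   90.        ] [-41.6943261  166.75670354   0.        ] 0.2450077307594007
hinge [ 485.31652455 -243.7162714   112.        ] [0.96638998 0.25708055 0.        ]
1.2 [[441.0, 200.5], [454.6, 196.7]] [[377.1, 127.6], [379.6, 121.7]]
1.3 [[442.5, 203.9], [456.1, 200.0]] [[379.7, 127.4], [382.2, 121.5]]
1.4 [[443.9, 207.4], [457.6, 203.5]] [[382.3, 127.5], [384.8, 121.5]]
1.5 [[445.2, 211.0], [458.9, 207.1]] [[385.0, 127.8], [387.4, 121.8]]
1.6 [[446.3, 214.7], [460.1, 210.8]] [[387.7, 128.3], [390.1, 122.3]]
[[434.5 215.6]
 [447.  212.1]] [[374.95258048 141.62060992]
 [385.4332739  146.08955241]]
rack [404.0408335   13.73831924  42.        ] bottle [680.67124137   8.87383177 110.        ] jar [368.10367789 224.19474075  70.        ]
```

Create go.py:
```python
import sys,numpy as np
from plant import arm, eyes, monitor
from scipy.spatial.transform import Rotation as R
s=monitor.get_state();r=R.from_quat(np.roll(s["tool_rot"],-1))
x,y,z,yaw=map(float,sys.argv[1:5])
X=r.as_matrix()[:,0];cur=np.arctan2(X[1],X[0])
print("t",round(s["time"],2),"pos",s["eef_pos"].round(1),"yaw",cur.round(3),"F",s["force"].round(1))
print("tool delta",r.inv().apply(np.array([x,y,z])-s["eef_pos"]).round(1),"rotz",round(cur-yaw,3), "tilt",r.as_matrix()[:,2].round(4))
```

```bash
python3 go.py 445 -253 230 0.25
```

```text
t 0.1 pos [ 231.7 -606.6  230.2] yaw 0.365 F [1.1 0.3 0.3]
tool delta [ 325.5 -254.2    0.8] rotz 0.115 tilt [-9.0e-04  2.2e-03 -1.0e+00]
```

hand_motion --motion '[[[38, -30, 0], [0, 0, 0.02]], [[76, -60, 0], [0, 0, 0.04]], [[114, -90, 0], [0, 0, 0.06]], [[152, -120, 0], [0, 0, 0.08]], [[190, -150, 0], [0, 0, 0.1]], [[228, -180, 0], [0, 0, 0.115]], [[266, -210, 0], [0, 0, 0.115]], [[300, -235, 0], [0, 0, 0.115]]]' --finger_gap 0 --force 20

```text
time: 0.9
eef_pos: [429.1, -277.8, 231.1]
tool_rot: [-0.001, 0.992, 0.125, -0.0]
force: [0.1, 0.6, -0.3]
finger_gap: -0.1
gripper_force: 0.0
```

hand_motion --motion '[[[12, -10, 0], [0, 0, 0]], [[26, -20, 0], [0, 0, 0]], [[26, -20, 0], [0, 0, 0]]]'

```text
time: 1.2
eef_pos: [450.2, -251.9, 231.0]
tool_rot: [-0.001, 0.992, 0.127, 0.0]
force: [0.3, -0.0, 0.2]
finger_gap: -0.4
gripper_force: 0.0
```

```bash
python3 go.py 445 -253 185 0.25; python3 look.py b >/dev/null
```

Run:
```python
from geo import *
a=load("b","top");b=load("b","side")
f=lambda im,x,y,w,h:cv2.resize(im[y:y+h,x:x+w],(400,400),interpolation=cv2.INTER_CUBIC)
cv2.imwrite("pics/d.png",np.hstack([f(a["image"],390,160,80,80),f(b["image"],325,80,100,100)])[:,:,::-1])
```

```text
t 1.2 pos [ 450.2 -251.9  231. ] yaw 0.255 F [ 0.3 -0.   0.2]
tool delta [-5.3 -0.1 46. ] rotz 0.005 tilt [ 5.e-04  2.e-03 -1.e+00]
```

View pics/d.png

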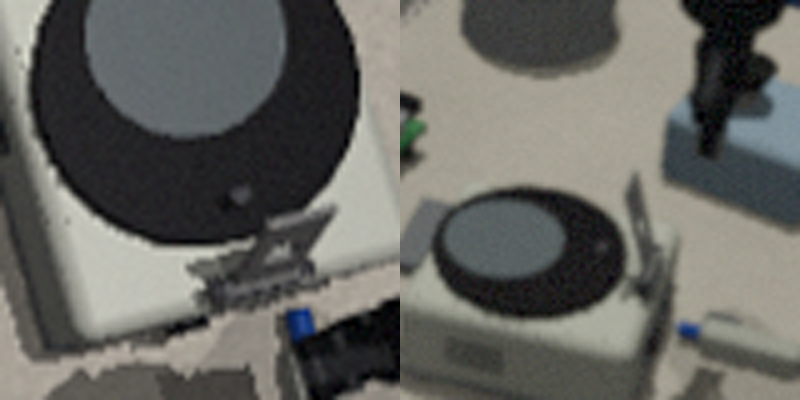

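The catch shows at top (438,199). The hasp stands at about 1.3–1.4 rad, and the closed fingertips are behind it at side (402.5,119). I'll use the tip's known position to check the calibration, then work out the push path.

Run:
```python
from geo import *
d=load("b","top");s=load("b","side")
print("tcp proj",proj(d,[[450.2,-251.9,231]]),proj(s,[[450.2,-251.9,231]]))
print("catch tri",two(d,(438,199),s,(325+50.2,80+61.5)))
print("hasp end right",two(d,(457.3,201.3),s,(325+58.8,80+43.5)))
```

```text
tcp proj [[463.07608299 227.12052054]] [[400.82481509 118.72590466]]
catch tri [ 520.67208302 -236.30110938  119.96928474]
hasp end right [ 508.84414459 -260.19688035  182.80458249]
```

hand_motion --motion '[[[0, 0, 25], [0, 0, 0]], [[0, 0, 45], [0, 0, 0]], [[25, 0, 45], [0, 0, 0]], [[45, 0, 46], [0, 0, 0]], [[61, 0, 51], [0, 0, 0]], [[73, 0, 61], [0, 0, 0]], [[83, 0, 73], [0, 0, 0]], [[83, 0, 73], [0, 0, 0]]]'

```text
time: 2.1
eef_pos: [528.7, -233.2, 155.9]
tool_rot: [-0.001, 0.992, 0.125, -0.002]
force: [0.2, 0.9, -0.5]
finger_gap: -0.2
gripper_force: 0.0
```

hand_motion --motion '[[[8, 0, 14], [0, 0, 0]], [[12, 0, 26], [0, 0, 0]], [[14, 0, 36], [0, 0, 0]], [[14, 0, 40], [0, 0, 0]], [[14, 0, 40], [0, 0, 0]]]'

```text
time: 2.6
eef_pos: [541.8, -230.6, 117.3]
tool_rot: [-0.001, 0.992, 0.125, -0.001]
force: [0.1, 0.6, -0.2]
finger_gap: 0.1
gripper_force: 0.0
```

```bash
python3 go.py 545 -227 114 0.255
```

```text
t 2.6 pos [ 541.8 -230.6  117.3] yaw 0.25 F [ 0.1  0.6 -0.2]
tool delta [ 4.  -2.7  3.3] rotz -0.005 tilt [-2.1e-03  8.0e-04 -1.0e+00]
```

hand_motion --motion '[[[3, 0, 2], [0, 0, 0]], [[3, 0, 4], [0, 0, 0]], [[3, 0, 4], [0, 0, 0]]]'

```text
time: 2.9
eef_pos: [545.6, -230.1, 114.5]
tool_rot: [0.0, 0.992, 0.125, 0.0]
force: [-0.1, -0.0, 0.1]
finger_gap: 0.1
gripper_force: 0.0
```

hand_motion --motion '[[[0, 0, 1], [0, 0, 0]], [[0, 0, 2], [0, 0, 0]], [[0, 0, 2], [0, 0, 0]]]'

```text
time: 3.2
eef_pos: [545.6, -230.2, 114.1]
tool_rot: [0.0, 0.992, 0.125, 0.0]
force: [-1.8, 1.3, 7.9]
finger_gap: 0.1
gripper_force: 4.0
```

```bash
python3 look.py e >/dev/null
```

Run:
```python
from geo import *
a=load("e","top");b=load("e","side")
f=lambda im,x,y,w,h:cv2.resize(im[y:y+h,x:x+w],(400,400),interpolation=cv2.INTER_CUBIC)
cv2.imwrite("pics/e.png",np.hstack([f(a["image"],390,160,80,80),f(b["image"],335,95,70,70)])[:,:,::-1])
```

```text
(no output)
```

View pics/e.png

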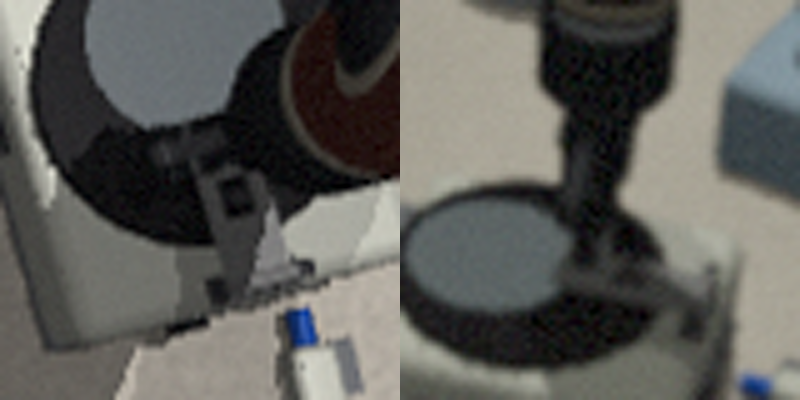

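The strap lies flat, with the catch standing in its slot. The firm stop is at z = 114, the latched height. I'll press once more, lift, and work out the way to the button.

hand_motion --motion '[[[0, 0, 1], [0, 0, 0]], [[0, 0, 2], [0, 0, 0]], [[0, 0, 2], [0, 0, 0]], [[0, 0, -30], [0, 0, 0]], [[0, 0, -70], [0, 0, 0]], [[0, 0, -100], [0, 0, 0]], [[0, 0, -100], [0, 0, 0]]]'

```text
time: 4.0
eef_pos: [548.3, -231.3, 217.6]
tool_rot: [0.003, 0.992, 0.124, 0.005]
force: [0.3, -0.3, 1.1]
finger_gap: 0.1
gripper_force: 0.0
```

```bash
python3 go.py 638 183 205 0.17
```

```text
t 4.0 pos [ 548.3 -231.3  217.6] yaw 0.25 F [ 0.3 -0.3  1.1]
tool delta [ 189.2 -379.4   11.8] rotz 0.08 tilt [ 0.0102 -0.0039 -0.9999]
```

hand_motion --motion '[[[20, -40, 0], [0, 0, 0.01]], [[40, -80, 0], [0, 0, 0.02]], [[60, -120, 0], [0, 0, 0.03]], [[80, -160, 0], [0, 0, 0.04]], [[100, -200, 0], [0, 0, 0.05]], [[120, -240, 0], [0, 0, 0.06]], [[140, -280, 0], [0, 0, 0.07]], [[160, -320, 0], [0, 0, 0.08]]]'

```text
time: 4.8
eef_pos: [621.0, 121.1, 211.4]
tool_rot: [0.0, 0.996, 0.085, -0.001]
force: [1.5, -0.3, 0.2]
finger_gap: 0.0
gripper_force: 0.0
```

hand_motion --motion '[[[12, -25, 0], [0, 0, 0]], [[12, -25, 0], [0, 0, 0]], [[12, -25, 0], [0, 0, 0]]]'

```text
time: 5.1
eef_pos: [628.3, 146.3, 211.2]
tool_rot: [0.001, 0.996, 0.085, -0.001]
force: [-0.2, -0.7, -0.2]
finger_gap: -0.1
gripper_force: 0.0
```

```bash
python3 go.py 638 183 120 0.17; python3 look.py f >/dev/null
```

Run:
```python
from geo import *
a=load("f","top");b=load("f","side")
f=lambda im,x,y,w,h:cv2.resize(im[y:y+h,x:x+w],(400,400),interpolation=cv2.INTER_CUBIC)
cv2.imwrite("pics/f.png",np.hstack([f(a["image"],390,160,80,80),f(b["image"],225,165,90,90)])[:,:,::-1])
```

```text
t 5.1 pos [628.3 146.3 211.2] yaw 0.171 F [-0.2 -0.7 -0.2]
tool delta [ 16.  -34.6  91.1] rotz 0.001 tilt [-0.002  -0.0013 -1.    ]
```

View pics/f.png

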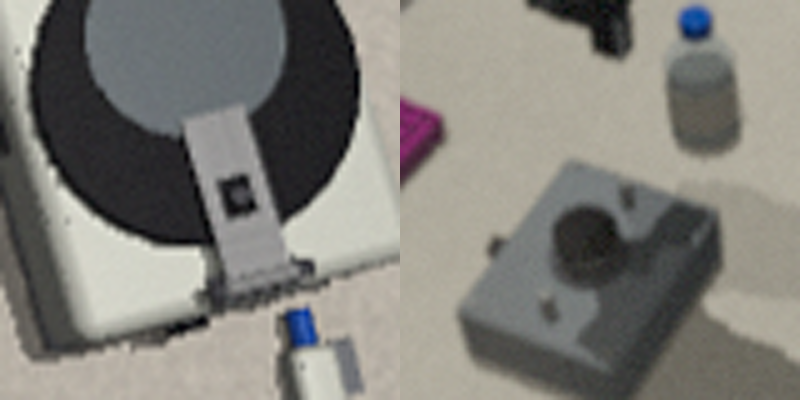

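Move down in one call to z≈95.

The hasp stays latched flat with the catch in its slot (top crop), and the bottle is undisturbed. Next I'll go above the button.

hand_motion --motion '[[[8, -17, 0], [0, 0, 0]], [[16, -34, 20], [0, 0, 0]], [[16, -34, 60], [0, 0, 0]], [[16, -34, 95], [0, 0, 0]], [[16, -34, 117], [0, 0, 0]], [[16, -34, 117], [0, 0, 0]], [[16, -34, 117], [0, 0, 0]]]'

```text
time: 5.9
eef_pos: [639.7, 182.8, 95.8]
tool_rot: [-0.0, 0.996, 0.085, 0.0]
force: [0.3, 0.4, 0.2]
finger_gap: -0.5
gripper_force: 0.0
```

```bash
python3 go.py 638 183 80 0.17; python3 -c "
from geo import *
s=load('f','side');d=load('a','top');P=[[638,183,80]]
print(proj(s,P),proj(d,P))
print(two(d,(267.6,158),s,(267.3,217.2)))"
```

```text
t 5.9 pos [639.7 182.8  95.8] yaw 0.169 F [0.3 0.4 0.2]
tool delta [-1.6 -0.5 15.8] rotz -0.001 tilt [ 8.e-04  6.e-04 -1.e+00]
[[266.17736728 215.70157491]] [[267.75152955 157.28528411]]
[635.89395777 183.3434646   75.48508459]
```

Aligned over the button. Now I'll lower onto it slowly.

hand_motion --motion '[[[-2, 0, 6], [0, 0, 0]], [[-2, 0, 12], [0, 0, 0]], [[-2, 0, 15], [0, 0, 0]], [[-2, 0, 17], [0, 0, 0]], [[-2, 0, 17], [0, 0, 0]], [[-2, 0, 17], [0, 0, 0]]]'

```text
time: 6.5
eef_pos: [637.1, 182.1, 79.1]
tool_rot: [-0.0, 0.996, 0.085, 0.0]
force: [-1.9, -0.4, 4.1]
finger_gap: -0.0
gripper_force: 2.1
```

hand_motion --motion '[[[0, 0, 2], [0, 0, 0]], [[0, 0, 2], [0, 0, 0]], [[0, 0, 2], [0, 0, 0]]]'

```text
time: 6.8
eef_pos: [637.1, 182.1, 76.8]
tool_rot: [-0.0, 0.996, 0.085, 0.0]
force: [-1.8, -1.1, 6.2]
finger_gap: 0.3
gripper_force: 2.7
```

hand_motion --motion '[[[0, 0, 2], [0, 0, 0]], [[0, 0, 2], [0, 0, 0]], [[0, 0, 2], [0, 0, 0]]]'

```text
time: 7.1
eef_pos: [637.1, 182.2, 74.9]
tool_rot: [-0.0, 0.996, 0.085, 0.0]
force: [-2.3, -1.0, 6.0]
finger_gap: 0.1
gripper_force: 3.2
```

hand_motion --motion '[[[0, 0, 1.5], [0, 0, 0]], [[0, 0, 3], [0, 0, 0]], [[0, 0, 3], [0, 0, 0]], [[0, 0, 3], [0, 0, 0]]]'

```text
time: 7.5
eef_pos: [637.1, 182.1, 72.2]
tool_rot: [-0.0, 0.996, 0.085, 0.0]
force: [-2.2, -1.0, 7.8]
finger_gap: 0.2
gripper_force: 3.8
```

```bash
python3 look.py g>/dev/null
```

Run:
```python
from geo import *
from plant import arm, eyes, monitor
q=[]
for i in range(8):
    eyes.get_image("side"); s=monitor.get_state(); q.append(np.r_[s["eef_pos"],s["force"]])
print(np.mean(q,0).round(2),np.std(q,0).round(2))
a=load("g","top");b=load("g","side")
f=lambda im,x,y,w,h:cv2.resize(im[y:y+h,x:x+w],(400,400),interpolation=cv2.INTER_CUBIC)
cv2.imwrite("pics/g.png",np.hstack([f(a["image"],225,115,90,90),f(b["image"],235,185,70,70)])[:,:,::-1])
```

```text
[637.13 182.14  72.28  -2.44  -0.76   7.86] [0.02 0.02 0.01 0.28 0.5  0.53]
```

View pics/g.png

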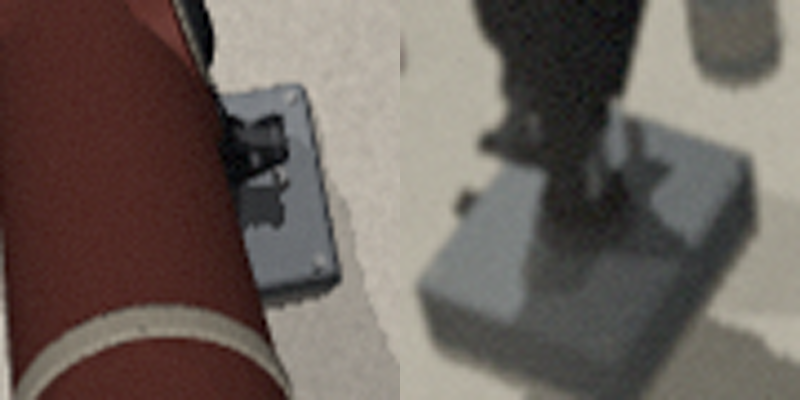

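The fingers are on the button at z = 72.3 with 7.9 N, which matches the half-way spring force of 8 N. I'll trim 0.3 mm and hand the job in.

hand_motion --motion '[[[0, 0, 0.3], [0, 0, 0]], [[0, 0, 0.3], [0, 0, 0]], [[0, 0, 0.3], [0, 0, 0]]]'

```text
time: 8.3
eef_pos: [637.1, 182.1, 72.0]
tool_rot: [-0.0, 0.996, 0.085, 0.0]
force: [-2.9, -0.6, 7.4]
finger_gap: -0.1
gripper_force: 3.9
```

```bash
python3 -c "
from plant import arm, eyes, monitor
print(arm.finish_job())"
```

```text
the job is handed in; nothing more can be done
None
```

I latched the hasp first, then pressed the button half-way and handed the job in at 8.3 s with the closed fingers still holding it (tip at z = 72.0 mm, 7.4 N, against 8 N expected).

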